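# Restart the chess clock on the games table

### The job

On the games shop's demonstration table the digital chess clock stands paused with the turn on the wrong side. Tip its long rocker right over by pressing the end that stands up now all the way down, and then start the clock: press the large round key in the middle of the front row well down and let it spring back. Press lightly with the fingertips, press no other key, do not shift the clock, leave the chess pieces and the card box round it where they stand, and finish with the hand clear of everything.

Things in the scene. Friction and masses are not known exactly. Their poses are not given: they have to be found in the camera images.
- clock: Grey digital chess clock, loose on the table on rubber feet, about 0.4 kg, 124 mm deep (x), 226 mm wide (y). Origin on the table under its middle; x points from the key row at the front (towards the robot) to the rocker at the rear, y to the left as seen from the robot, z up. Front deck with the keys 26 mm high; sloped display in the middle; rear housing 46 mm high; the rocker above it rises to 74 mm.
- rocker (a joint): Long plain aluminium rocker on top of the clock's rear, 200 mm long and 30 mm wide over its end pads, pivoted in the middle (38 mm behind the clock's origin, 59 mm up) so that it tips left or right like a seesaw. Value in rad: +0.10 when the left (+y) end is fully up and the right end down, -0.10 when the left end is fully down against its stop. It has no spring: about 2 N on a raised end moves it all the way, and it stays where it is left.
- rocker_left (a point): middle of the top of the rocker's left (+y) end pad (30 x 34 mm); about 73 mm above the table when this end is fully up, 57 mm when it is fully down (16 mm of travel)
- rocker_right (a point): middle of the top of the rocker's right (-y) end pad (30 x 34 mm); about 73 mm above the table when this end is fully up, 57 mm when it is fully down (16 mm of travel)
- key_start_top (a point): middle of the top of the start key: the large round white key, 25 mm across, in the middle of the front key row, 42 mm in front of the clock's origin; its top is 34 mm above the table, 8 mm above the deck
- key_start (a joint): how far the start key is pressed in, m: 0 up, 0.004 fully down against its stop; it springs back by itself (2 N to start it, 6 N fully down)
- key_1 (a joint): small round white key at the far left of the row (15 mm across, 80 mm left of the start key, 6 mm high): how far pressed, m, 0 up to 0.003; leave alone
- key_2 (a joint): small round white key 40 mm left of the start key, like key_1; leave alone
- key_3 (a joint): small round white key 40 mm right of the start key, like key_1; leave alone
- key_4 (a joint): small round white key 80 mm right of the start key, like key_1; leave alone
- pawn_light: loose light wooden chess pawn, 27 mm foot, 49 mm high, standing near the clock; origin under its foot; bystander
- pawn_dark: loose dark wooden chess pawn, 27 mm foot, 49 mm high, standing near the clock; origin under its foot; bystander
- knight_dark: loose dark wooden chess knight, 32 mm foot, 57 mm high, standing near the clock; origin under its foot; bystander
- rook_dark: loose dark wooden chess rook, 32 mm foot, 53 mm high, standing near the clock; origin under its foot; bystander
- bishop_light: loose light wooden chess bishop, 32 mm foot, 70 mm high, standing near the clock; origin under its foot; bystander
- queen_light: loose light wooden chess queen, 35 mm foot, 75 mm high, standing near the clock; origin under its foot; bystander
- card_box: box of playing cards lying flat to the right of the clock, 91 x 65 x 20 mm; origin under its middle; bystander

How it is judged (in metres and radians):
On the way, in this order (a step that is already met when the one before it is completed fails the run):
1. the rocker has been tipped over to its other side (value of joint rocker below -0.06 rad), for 0.1 s.
2. the start key has been pressed well down (value of joint key_start above 0.0026 m), for 0.04 s.
At the end, for the whole second after the job is handed in: The rocker lies tipped to its other side, the end that stood up now down (rocker below -0.06 rad of its -0.10), the start key has been pressed after that (at least 2.6 mm of its 4 mm) and is up again, and the clock stands at rest within 10 mm of where it stood (value of joint rocker below -0.06 rad and value of joint key_start below 0.001 m and distance of clock from where it was at the start of the episode below 0.01 m and linear speed of clock below 0.02 m/s); the robot touches nothing.
It fails at once if the start key is pressed before the rocker has been tipped over (value of joint key_start above 0.0015 m and value of joint rocker above -0.05 rad).
It fails at once if one of the four small keys is pressed (more than 1.5 mm) (value of joint any of key_1, key_2, key_3, key_4 above 0.0015 m).
It fails at once if the clock is shifted or lifted by more than 10 mm (distance of clock from where it was at the start of the episode above 0.01 m).
It fails at once if the clock is pressed hard (more than 25 N) (contact force between the fingers and clock above 25 N).
It fails at once if a chess piece or the card box is shifted, lifted or knocked over (more than 10 mm) (distance of any of pawn_light, pawn_dark, knight_dark, rook_dark, bishop_light, queen_light, card_box from where it was at the start of the episode above 0.01 m).
It also fails if it takes over 38 s, if anything falls off the work surface, if the arm or the gripper's body presses on something with over 40 N, if the wrist force passes 120 N, or if a joint passes its speed limit or range.

### The arm

A 7-joint arm with a two-finger parallel gripper is mounted at the origin on the work surface. World frame = base frame: x ahead of the robot, y to its left, z up, the work surface at z = 0. Lengths are in mm, angles in rad, forces in N, time in s.
With the tool pointing down it reaches from about 425 to 925 mm from the base axis. Payload 6.8 kg.
Tool frame: the origin (TCP) lies on the centre line of the jaws, within the pads' length; the fingertips stand 14 mm ahead of it and the grasp point (between the pads) lies 5 mm behind it (ctrl.tip_reach is the distance from the TCP to the fingertips, in mm); x points along the fingers, z is the direction in which the jaws open and shut, and the axes are right-handed (so a half turn about x gives the same grasp; the last joint's range is limited). The gripper opens to 85 mm and grips with 20 to 120 N. Pads are 22 mm wide; open, the fingers measure 114 mm over their backs; the gripper's body (76 mm by 85 mm) begins 54 mm behind the grasp point. The pads swing forward as they close: fully open they stand 13 mm farther back than shut.
Start: joints at [-1.388, 0.477, 0.022, 1.555, -0.011, 1.109, -0.083], TCP at [193.531, 646.679, 221.408] pointing down, gripper open.
Joint ranges: [-2.96, 2.96], [-0.34, 2.1], [-1.41, 1.46], [0.24, 2.44], [-1.37, 4.51], [0.17, 1.92], [-2.96, 2.96]. Speed limits (rad/s): [2.39, 2.39, 3.14, 3.14, 3.14, 3.14, 3.14].

### API

Orientations are given as a rotation vector (axis times angle).
In Python, from plant import ctrl gives the robot as it stands. The module is installed in compiled form; this text tells all that it offers.
- The arm moves only by the tool jog_arm, never from a script. Its argument "commands" is one flat list of numbers, 7 for each row, row after row: the shift along the tool's x, y, z in units of 60 mm (1.0 is 60 mm), then the turn, a rotation vector about the tool's x, y, z in units of 5 degrees (1.0 is 5 degrees), then the finger opening in mm, from 0 to 85.4. In form: [tx, ty, tz, ax, ay, az, fingers, tx, ty, tz, ax, ay, az, fingers, ...]. A call has 1 to 12 rows; each row shifts and turns the pose as measured when the row begins, along the tool's axes as they then stand; what a row does not reach is not made up. A row lasts 1/8 s, in which the tool goes at most 62.5 mm and 10.7 degrees, less where a joint would pass 70% of its speed; a pose out of reach is approached as far as the arm can. A call is refused whole if a number of a shift passes 1 or a number of a turn 1, either way. A call with a gripper value outside its range is refused whole. The fingers move at their own pace and stop on an object; "squeeze" is the grip in N (left out, the last holds). Time passes only in rows, so rows that do not move let the fingers close. It gives the time, the measured TCP pose, the force and the opening at its end, in the units of the state.
- ctrl.sense(): the state, without advancing time (a new reading comes with each control period).
- ctrl.grab_frame(name): name is "scene" or "top" or "wrist"; returns (picture, depth): 480x640x3 uint8, blue, green, red; 480x640 float32, mm along the optical axis (not along the pixel's ray), 0 where there is no reading.
- ctrl.camera_model(name): a dict with "fx", "fy", "cx", "cy" (pixels), "R" (3x3) and "t" (3): a world point X has camera coordinates R X + t. Camera axes: x right, y down, z forward; pixel columns grow to the right and rows downward; lengths in mm; the calibration is good to about 2 mm. A picture is of the moment at which its call begins: read the wrist's pose just before it. camera_model takes no time and is no camera call; for the wrist camera it gives the pose at the moment of the call.
- ctrl.finish_job(): hands the job in, once; it reports no verdict.
The state is a dict: "t": time; "joint_pos": joint angles; "joint_vel": joint speeds; "joint_efforts": joint torques, N m; "tool_pos": TCP position; "ee_rot": TCP orientation; "ft_force": force on the tool from outside, world axes, zero at the start; "torque": the same for the moment, N m; "finger_gap": finger opening in mm.
Only numpy, scipy, OpenCV 4.12 (cv2) and the standard library are available. Lean on these libraries where they do the work, as an engineer would, in place of code of your own. Each camera call takes 0.05 s, during which the arm holds its last target. There are 200 camera calls.

## Working session

There is one attempt and no reset: what is moved stays moved. The work goes in short steps, Python scripts to look and compute and a tool call to move; the robot and the scene stay as the last step left them, time stands still between calls to the robot, and variables do not carry over. Pictures are saved under pics/ and viewed, about 8 in all and at most 12, crops included, and the job is handed in when it is done.

Besides the shell and the picture viewer there is one more tool, called after "Call:" as name(argument=value, ...) on one line, values as JSON. jog_arm: Moves the arm, as the interface text tells. Its arguments: {"type":"object","properties":{"commands":{"type":"array"},"squeeze":{"type":"number"}},"required":["commands"]}

```bash
mkdir -p pics; cat > h.py <<'E'
import numpy as np, cv2
from plant import ctrl
def save(cam,name):
    m=ctrl.camera_model(cam); im,d=ctrl.grab_frame(cam)
    cv2.imwrite(f'pics/{name}.png',im); np.savez(f'pics/{name}.npz',im=im,d=d,**{k:np.array(v) for k,v in m.items()})
def world(name,u,v,r=1):
    z=np.load(f'pics/{name}.npz'); d=z['d'][v-r:v+r+1,u-r:u+r+1]; d=np.median(d[d>0])
    c=np.array([(u-z['cx'])/z['fx']*d,(v-z['cy'])/z['fy']*d,d]); return z['R'].T@(c-z['t'])
E
python3 - <<'E'
from h import *
save('top','top1'); save('scene','scene1')
s=ctrl.sense();print(s['t'],s['tool_pos'],s['ee_rot'],s['ft_force'],s['finger_gap'],ctrl.tip_reach)
E
```

```text
0.1 [193.40398127 646.13323764 220.54477857] [-0.99341033  1.33413409  0.99164738] [-0.24152379 -0.36173378 -0.52116015] 85.66676277693804 14.0
```

View pics/top1.png

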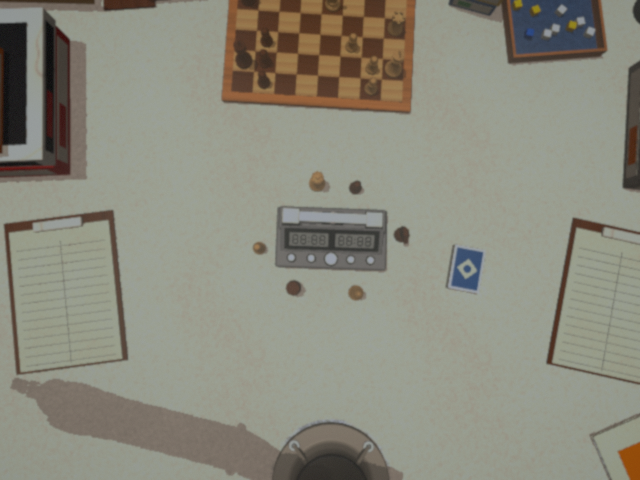

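View pics/scene1.png

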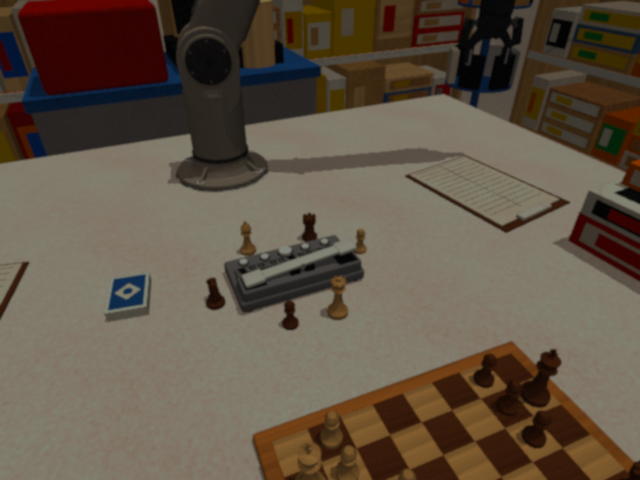

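The top view shows the clock at about (331,240), with the start key at (331,258), the left rocker pad at (290,215) and the queen behind it at (317,180). The rook at (293,287) and the bishop at (357,292) stand in front. I'll enlarge this view to measure.

```bash
python3 - <<'E'
from h import *
z=np.load('pics/top1.npz'); c=z['im'][170:305,240:420]
cv2.imwrite('pics/top1c.png',cv2.resize(c,None,fx=4.4,fy=4.4,interpolation=cv2.INTER_CUBIC))
for n,p in dict(key=(331,258),k1=(291,258),k4=(370,260),L=(290,215),R=(373,219),queen=(317,178),pawnD=(355,186),rook=(293,287),bish=(357,292),pawnL=(259,247),knight=(402,234),table=(330,330)).items(): print(n,world('top1',*p).round(1))
from scipy.spatial.transform import Rotation as Ro
print(Ro.from_rotvec(ctrl.sense()['ee_rot']).as_matrix().round(3)); print(z['R'].round(3),z['t'])
E
```

```text
key [446.3   7.   34.1]
k1 [444.8  87.6  30.5]
k4 [443.8 -71.6  33.6]
L [526.7  89.7  73.6]
R [524.2 -73.9  57.2]
queen [600.4  38.7  74.6]
pawnD [591.2 -38.1  47.7]
rook [387.   81.6  47. ]
bish [380.2 -43.4  64.9]
pawnL [464.8 150.9  46.6]
knight [ 496.5 -133.5   46.7]
table [299.7   5.3   1.4]
[[-0.    -0.958  0.287]
 [-0.002  0.287  0.958]
 [-1.    -0.    -0.002]]
[[ 0.019 -1.     0.013]
 [-0.997 -0.02  -0.079]
 [ 0.079 -0.011 -0.997]] [ 24.51639422 489.47809436 999.06802506]
```

View pics/top1c.png

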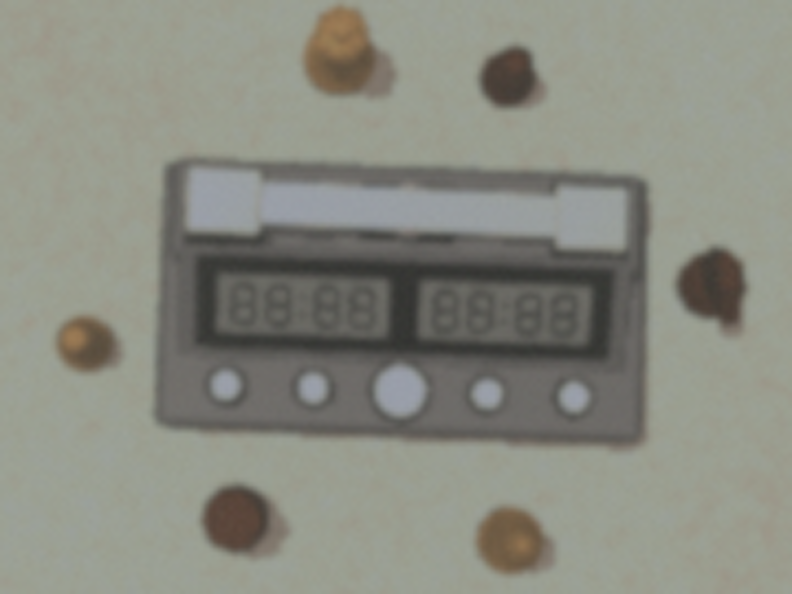

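The left end stands up: its pad is at about (525, 89, 73), and the start key is at about (445, 7, 34). First I'll square the tool and close the fingers high up.

Call:
jog_arm(commands=[0, 0, 0, -0.83, 0, 0, 0, 0, 0, 0, -0.83, 0, 0, 0, 0, 0, 0, -0.83, 0, 0, 0, 0, 0, 0, -0.83, 0, 0, 0, 0, 0, 0, 0, 0, 0, 0], squeeze=20)

```text
t: 0.72
tool_pos: [192.9, 644.3, 217.5]
ee_rot: [-1.219, 1.212, 1.212]
ft_force: [-0.3, 0.4, 0.6]
finger_gap: -0.1
```

Call:
jog_arm(commands=[-0.02, -0.5, -0.83, 0, 0, 0, 0, -0.02, -0.5, -0.83, 0, 0, 0, 0, -0.02, -0.5, -0.83, 0, 0, 0, 0, -0.02, -0.5, -0.83, 0, 0, 0, 0, -0.02, -0.5, -0.83, 0, 0, 0, 0, -0.02, -0.5, -0.83, 0, 0, 0, 0, -0.02, -0.5, -0.83, 0, 0, 0, 0, -0.02, -0.5, -0.83, 0, 0, 0, 0, -0.02, -0.5, -0.83, 0, 0, 0, 0, 0, 0, 0, 0, 0, 0, 0])

```text
t: 1.98
tool_pos: [470.5, 182.2, 229.5]
ee_rot: [-1.206, 1.22, 1.2]
ft_force: [0.2, 1.1, 0.1]
finger_gap: 0.3
```

Call:
jog_arm(commands=[0, -0.45, -0.8, 0, 0, 0, 0, 0, -0.45, -0.8, 0, 0, 0, 0, 0.5, 0, 0, 0, 0, 0, 0, 0.5, 0, 0, 0, 0, 0, 0, 0.5, 0, 0, 0, 0, 0, 0, 0, 0, 0, 0, 0, 0, 0])

```text
t: 2.72
tool_pos: [524.7, 87.8, 138.1]
ee_rot: [-1.201, 1.218, 1.198]
ft_force: [-0.1, 0.1, -0.1]
finger_gap: 0.1
```

```bash
python3 - <<'E'
from h import *
save('scene','s2'); save('top','t2')
s=ctrl.sense();print(s['t'],s['tool_pos'].round(1) if hasattr(s['tool_pos'],'round') else s['tool_pos'],s['ft_force'])
a=np.load('pics/s2.npz')['im'][170:320,190:410]; b=np.load('pics/t2.npz')['im'][170:305,240:420]
f=lambda x:cv2.resize(x,(780,int(780*x.shape[0]/x.shape[1])))
cv2.imwrite('pics/s2c.png',f(a))
E
```

```text
2.825 [526.7  88.1 140.5] [-0.31565798 -0.40288944  0.83000533]
```

View pics/s2c.png

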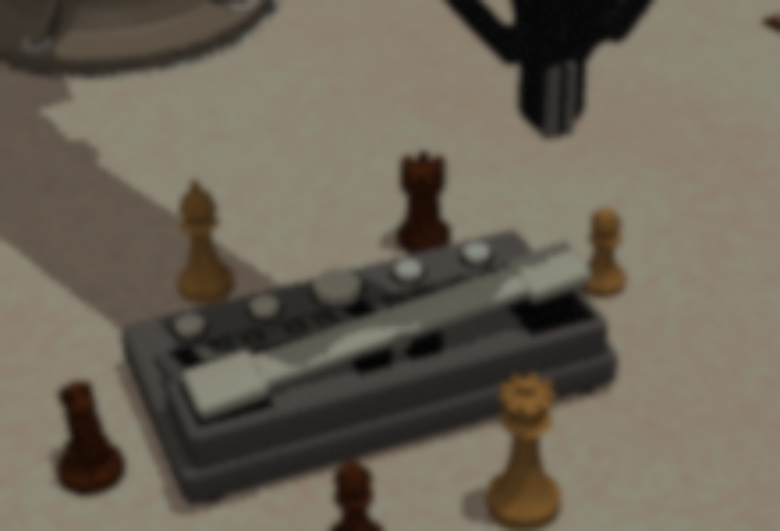

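The scene view shows the closed fingertips (crop 553,130) above the raised left pad (crop 560,272), clear of the pieces. Next I'll check the tip position by depth.

```bash
python3 - <<'E'
from h import *
for v in (198,202,204,206): print(v,world('s2',345,v,0).round(1),world('s2',347,v,0).round(1))
E
```

```text
198 [536.1  82.3 170.7] [533.7  87.2 168.3]
202 [535.9  82.7 163.2] [534.5  87.  161.4]
204 [535.8  82.9 159.5] [534.   87.5 157.4]
206 [535.2  83.3 155.4] [536.7  86.1 155.5]
```

Call:
jog_arm(commands=[0.4, 0, 0, 0, 0, 0, 0, 0, 0, 0, 0, 0, 0, 0, 0, 0, 0, 0, 0, 0, 0])

```text
t: 3.2
tool_pos: [530.1, 90.0, 121.1]
ee_rot: [-1.204, 1.205, 1.192]
ft_force: [0.1, -0.2, -0.1]
finger_gap: -0.1
```

```bash
python3 - <<'E'
from h import *
X=lambda u,v:(int(190+u*220/780),int(170+v*220/780))
for n,p in dict(queen=(527,385),Lpad=(560,275),Rpad=(225,385),key=(338,285),rooktop=(422,165)).items(): print(n,X(*p),world('s2',*X(*p),0).round(1))
save('scene','s3'); save('top','t3')
for i in range(3):
    s=ctrl.sense();print(s['t'],np.round(s['tool_pos'],1),np.round(s['ft_force'],1),np.round(s['joint_vel'],3))
d=np.load('pics/s3.npz')
for v in range(204,222,2): print(v,d['im'][v,346],world('s3',346,v,0).round(1))
E
```

```text
queen (338, 278) [605.8  37.7  75.5]
Lpad (347, 247) [535.4  90.2  72.6]
Rpad (253, 278) [530.7 -77.3  58. ]
key (285, 250) [450.8   7.1  35. ]
rooktop (309, 216) [379.1  86.6  47.6]
3.3 [529.9  89.9 120.7] [-0.6  0.2  0.3] [ 0.002  0.005  0.001  0.006 -0.002 -0.005  0.003]
3.3 [529.9  89.9 120.7] [-0.6  0.2  0.3] [ 0.002  0.005  0.001  0.006 -0.002 -0.005  0.003]
3.3 [529.9  89.9 120.7] [-0.6  0.2  0.3] [ 0.002  0.005  0.001  0.006 -0.002 -0.005  0.003]
204 [32 34 36] [535.4  84.9 158.7]
206 [33 35 36] [535.1  85.2 154.8]
208 [34 36 38] [536.3  84.7 151.9]
210 [35 38 39] [535.6  85.2 147.6]
212 [37 39 40] [536.4  84.9 144.4]
214 [38 40 41] [536.8  84.9 140.8]
216 [41 44 46] [537.1  84.8 137.3]
218 [56 62 66] [536.2  85.5 132.7]
220 [104 119 125] [358.4 182.7   0.9]
```

Call:
jog_arm(commands=[0.4, 0.05, 0, 0, 0, 0, 0, 0, 0, 0, 0, 0, 0, 0, 0, 0, 0, 0, 0, 0, 0])

```text
t: 3.68
tool_pos: [529.2, 90.4, 99.4]
ee_rot: [-1.205, 1.201, 1.189]
ft_force: [-0.5, -0.1, 0.9]
finger_gap: 0.2
```

```bash
python3 - <<'E'
from h import *
save('scene','s4')
s=ctrl.sense();print(s['t'],np.round(s['tool_pos'],1),np.round(s['ft_force'],1))
d=np.load('pics/s4.npz')
for v in range(212,236,2): print(v,d['im'][v,347],world('s4',347,v,0).round(1))
a=d['im'][170:320,190:410]
cv2.imwrite('pics/s4c.png',cv2.resize(a,(780,532)))
E
```

```text
3.725 [529.   90.5  99.3] [-0.1 -0.3  0.1]
212 [47 51 53] [536.9  86.5 144.3]
214 [46 49 52] [540.2  84.8 142.8]
216 [46 50 52] [538.8  85.7 138. ]
218 [48 52 54] [539.   85.8 134.3]
220 [46 50 52] [538.5  86.2 130. ]
222 [47 50 53] [538.9  86.2 126.4]
224 [48 51 54] [539.9  85.8 123.2]
226 [48 52 53] [540.4  85.7 119.6]
228 [51 56 58] [537.8  87.3 113.7]
230 [ 95 109 114] [394.  166.6   0.7]
232 [117 134 139] [400.5 163.2   0.5]
234 [118 136 139] [4.068e+02 1.600e+02 3.000e-01]
```

View pics/s4c.png

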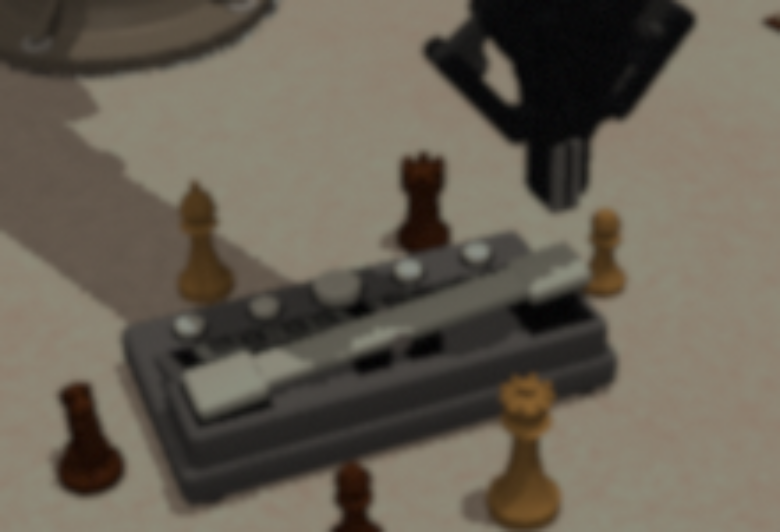

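The tips (crop 557,208) are still about 35 mm above the pad. That is roughly 26 mm higher than the TCP reading minus 14 mm suggests. I'll trust the camera and go down in small steps, watching the force.

Call:
jog_arm(commands=[0.1, 0.05, 0, 0, 0, 0, 0, 0.1, 0, 0, 0, 0, 0, 0, 0.1, 0, 0, 0, 0, 0, 0, 0, 0, 0, 0, 0, 0, 0])

```text
t: 4.22
tool_pos: [526.7, 90.7, 81.1]
ee_rot: [-1.205, 1.2, 1.189]
ft_force: [-0.3, -0.0, -0.1]
finger_gap: 0.0
```

```bash
cat >> h.py <<'E'
def look(n,u=347,rows=range(220,250,2)):
    save('scene',n); s=ctrl.sense();print(s['t'],np.round(s['tool_pos'],1),np.round(s['ft_force'],1),np.round(s['ee_rot'],3))
    d=np.load(f'pics/{n}.npz')
    for v in rows: print(v,d['im'][v,u],world(n,u,v,0).round(1))
E
python3 - <<'E'
from h import *
look('s5')
save('wrist','w5')
E
```

```text
4.275 [526.9  90.7  81.3] [-0.3 -0.1  0.6] [-1.205  1.2    1.188]
220 [42 44 46] [535.7  87.8 128. ]
222 [46 49 52] [535.8  87.9 124.1]
224 [46 50 52] [535.1  88.4 119.7]
226 [47 49 52] [535.3  88.5 115.8]
228 [46 48 50] [536.9  87.8 113. ]
230 [42 45 48] [537.9  87.4 109.8]
232 [44 46 48] [536.   88.6 104.3]
234 [44 47 49] [536.6  88.4 100.7]
236 [47 50 53] [535.2  89.4  95.5]
238 [75 84 88] [513.3 101.6  74. ]
240 [81 91 93] [519.8  98.2  74.9]
242 [81 91 93] [525.2  95.3  75. ]
244 [85 95 98] [529.6  93.1  74.2]
246 [107 120 120] [534.5  90.5  74. ]
248 [123 139 137] [539.8  87.8  74.1]
```

View pics/w5.png

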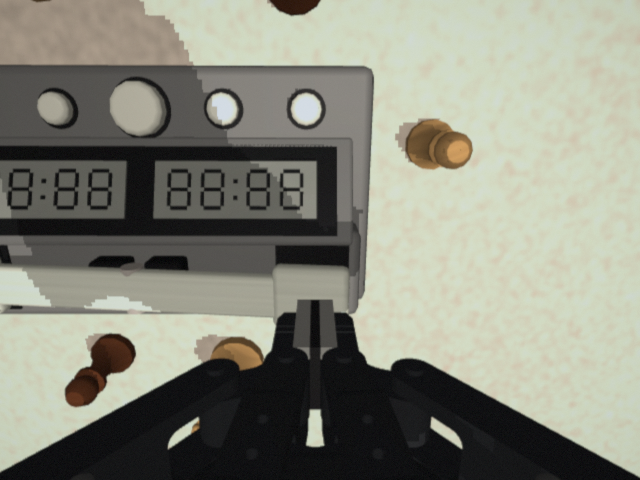

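The wrist view shows the fingertips (315,310) centred across the left pad (312,290), with the rocker still up. Scene depth puts the tips at about 94 mm with the TCP reading 81, so contact should come near TCP 61.

Call:
jog_arm(commands=[0.1, 0, 0, 0, 0, 0, 0, 0.1, 0, 0, 0, 0, 0, 0, 0.1, 0, 0, 0, 0, 0, 0, 0.05, 0, 0, 0, 0, 0, 0, 0.05, 0, 0, 0, 0, 0, 0])

```text
t: 4.95
tool_pos: [528.1, 91.7, 56.4]
ee_rot: [-1.205, 1.198, 1.188]
ft_force: [-0.9, 2.2, 1.3]
finger_gap: 0.2
```

```bash
python3 - <<'E'
from h import *
look('s6',347,range(236,254,2))
E
```

```text
5.0 [527.9  91.6  56. ] [0.3 1.7 0.7] [-1.205  1.198  1.188]
236 [46 49 51] [538.9  87.3  98.4]
238 [46 50 52] [537.3  88.4  93. ]
240 [46 50 52] [537.6  88.4  89.1]
242 [47 50 52] [538.8  87.8  85.9]
244 [46 51 52] [536.9  89.1  80.2]
246 [48 52 54] [539.4  87.8  78. ]
248 [50 53 56] [537.8  88.9  72.4]
250 [ 97 108 107] [535.8  90.2  66.5]
252 [122 136 134] [540.2  87.9  65.8]
```

In contact: the pad has gone down to about 66 mm and the forces are small. I'll continue gently.

Call:
jog_arm(commands=[0.04, 0, 0, 0, 0, 0, 0, 0.04, 0, 0, 0, 0, 0, 0, 0.03, 0, 0, 0, 0, 0, 0])

```text
t: 5.38
tool_pos: [528.1, 91.8, 49.3]
ee_rot: [-1.205, 1.198, 1.189]
ft_force: [-1.0, 0.9, 2.9]
finger_gap: 0.2
```

```bash
python3 - <<'E'
from h import *
look('s7',347,range(244,260,2))
E
```

```text
5.425 [528.1  91.8  49.1] [-0.7  0.9  1.6] [-1.205  1.198  1.189]
244 [46 49 52] [537.8  88.6  80.9]
246 [45 49 52] [538.4  88.4  77.1]
248 [46 50 52] [537.9  88.8  72.5]
250 [47 51 53] [538.9  88.5  69.1]
252 [50 55 56] [537.6  89.4  63.7]
254 [103 115 114] [538.   89.3  59.7]
256 [111 124 125] [541.8  87.4  58.6]
258 [70 78 81] [541.2  87.9  53.6]
```

Call:
jog_arm(commands=[0.03, 0, 0, 0, 0, 0, 0, 0.02, 0, 0, 0, 0, 0, 0])

```text
t: 5.68
tool_pos: [528.3, 91.8, 46.5]
ee_rot: [-1.205, 1.198, 1.188]
ft_force: [-4.0, 0.0, 13.6]
finger_gap: 0.6
```

```bash
python3 - <<'E'
from h import *
look('s8',347,range(250,260,2))
for p in ((253,278),(252,277)): print(world('s8',*p).round(1))
E
```

```text
5.725 [528.3  91.8  46.6] [-3.3  0.4  9.6] [-1.205  1.198  1.188]
250 [47 51 53] [538.6  88.7  68.8]
252 [47 50 52] [537.1  89.6  63.3]
254 [65 73 73] [537.4  89.7  59.1]
256 [118 133 131] [540.5  88.1  57.4]
258 [ 93 105 107] [541.8  87.6  54.2]
[518.1 -74.3  47.4]
[538.6 -80.6  67.3]
```

The rocker is at its stop: pad at 57 mm, about 10–13 N. I'll lift off and move above the start key.

Call:
jog_arm(commands=[-0.5, 0, 0, 0, 0, 0, 0, -0.6, 0, 0, 0, 0, 0, 0, -0.2, 0.45, -0.47, 0, 0, 0, 0, -0.02, 0.45, -0.47, 0, 0, 0, 0, -0.02, 0.45, -0.47, 0, 0, 0, 0, 0, 0, 0, 0, 0, 0, 0, 0, 0, 0, 0, 0, 0, 0])

```text
t: 6.6
tool_pos: [443.2, 3.9, 127.0]
ee_rot: [-1.206, 1.198, 1.185]
ft_force: [0.9, 0.2, -0.2]
finger_gap: -0.2
```

```bash
python3 - <<'E'
from h import *
look('s9',285,range(200,246,4))
a=np.load('pics/s9.npz')['im'][170:320,190:410]
cv2.imwrite('pics/s9c.png',cv2.resize(a,(780,532)))
E
```

```text
6.65 [443.1   3.8 126.8] [0.  0.4 0.1] [-1.206  1.199  1.186]
200 [ 93 106 112] [454.7  10.8 141.9]
204 [113 130 137] [239.1  86.1   1.4]
208 [112 129 136] [256.1  79.6   1.5]
212 [113 131 137] [274.4  72.7   2.7]
216 [112 129 137] [289.1  67.1   1.9]
220 [113 129 137] [302.3  62.    0.4]
224 [114 131 136] [318.   56.1   0.8]
228 [111 128 137] [334.1  50.    1.8]
232 [114 129 137] [346.4  45.2   0.5]
236 [112 128 136] [361.6  39.5   1.5]
240 [112 129 136] [375.4  34.2   1.6]
244 [110 126 136] [386.4  30.    0. ]
```

View pics/s9c.png

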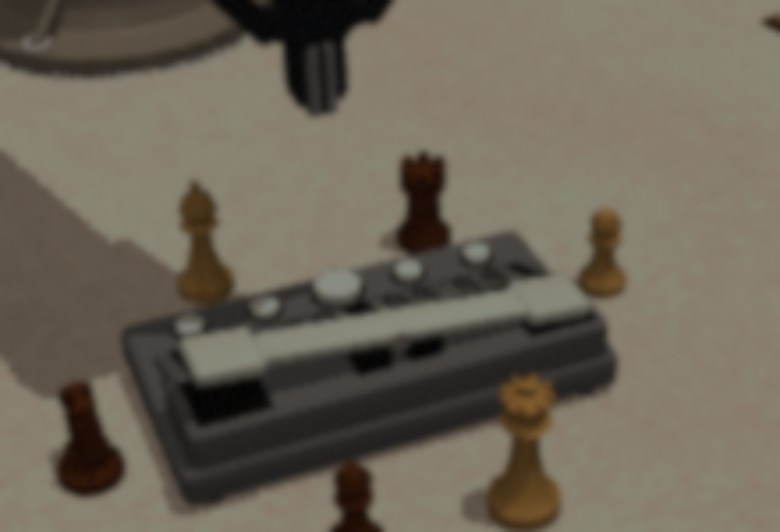

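The rocker now lies tipped: its right end is up and its left end is down. The tips (crop 318,110) are above the start key (338,288). Next I'll correct by a few millimetres and descend.

Call:
jog_arm(commands=[0.3, -0.06, 0.05, 0, 0, 0, 0, 0.4, 0, 0, 0, 0, 0, 0, 0.4, 0, 0, 0, 0, 0, 0, 0.15, 0, 0, 0, 0, 0, 0, 0, 0, 0, 0, 0, 0, 0, 0, 0, 0, 0, 0, 0, 0])

```text
t: 7.4
tool_pos: [453.7, 10.9, 50.4]
ee_rot: [-1.212, 1.192, 1.187]
ft_force: [-0.3, 0.3, 0.1]
finger_gap: 0.2
```

```bash
python3 - <<'E'
from h import *
look('s10',283,range(230,252,2))
save('wrist','w10')
E
```

```text
7.45 [453.7  10.9  50.5] [ 0.   0.2 -0.8] [-1.212  1.192  1.187]
230 [14 15 13] [458.2   3.   84.9]
232 [13 14 13] [458.9   2.5  81.2]
234 [13 12 14] [458.8   2.3  77. ]
236 [12 13 13] [459.1   2.   72.9]
238 [39 44 47] [458.7   2.   68.3]
240 [101 116 121] [373.4  30.6   1.4]
242 [112 129 137] [379.8  28.2   1.2]
244 [109 125 137] [385.7  26.    0.8]
246 [ 94 107 113] [437.8   8.1  35.3]
248 [86 96 99] [442.1   6.4  34. ]
250 [ 86  96 100] [449.6   3.7  35.2]
```

View pics/w10.png

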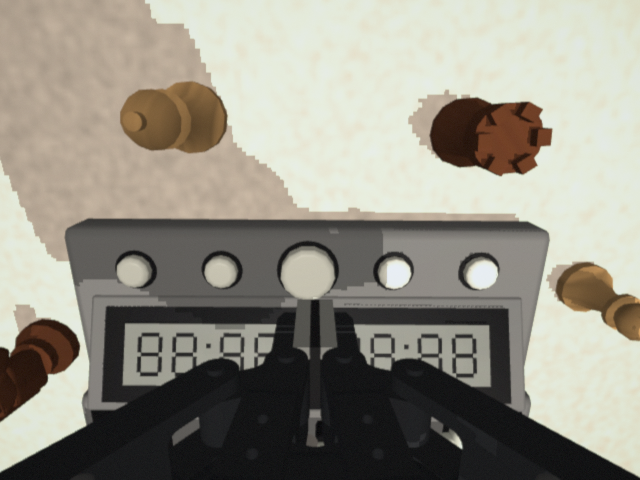

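```bash
python3 - <<'E'
from h import *
print('key',world('w10',307,271),'k2',world('w10',394,271),'k3',world('w10',221,270),'tip faces',world('w10',308,302,0),world('w10',322,302,0),world('w10',308,310,0),world('w10',323,310,0))
z=np.load('pics/w10.npz');print(z['R'].T.round(3),(-z['R'].T@z['t']).round(1))
for h in (80,70,64,60,50,34):
    c=z['R']@np.array([453.7,10.9,h])+z['t'];print(h,c[0]/c[2]*z['fx']+z['cx'],c[1]/c[2]*z['fy']+z['cy'])
E
```

```text
key [441.79751605   7.47778066  35.79284447] k2 [443.25439467  46.84705539  33.08145582] k3 [441.97840898 -31.38285221  33.29848851] tip faces [441.47259854   8.29760538  67.09268517] [441.27991937  13.49025263  67.57581135] [440.64262064   8.40171987  75.00930579] [440.82251673  13.69221261  74.76066566]
[[ 0.007  0.949  0.317]
 [ 1.    -0.008  0.001]
 [ 0.004  0.317 -0.949]] [374.   10.8 202.4]
80 315.4230918454213 350.0232370161659
70 315.2721882065112 334.959622881588
64 315.1904251911083 326.7978149662632
60 315.1391416357297 321.67855014765195
50 315.02095954207135 309.88129019194355
34 314.85707871956913 293.5222580833767
```

Relative to the key, the tips need about -8 mm in x and -3.5 mm in y, and they are about 31 mm above it.

Call:
jog_arm(commands=[0, 0.13, -0.06, 0, 0, 0, 0, 0.15, 0, 0, 0, 0, 0, 0, 0.15, 0, 0, 0, 0, 0, 0, 0, 0, 0, 0, 0, 0, 0])

```text
t: 8.0
tool_pos: [446.1, 7.1, 32.0]
ee_rot: [-1.212, 1.19, 1.186]
ft_force: [-0.8, 0.2, 0.2]
finger_gap: -0.2
```

```bash
python3 - <<'E'
from h import *
look('s11',283,range(236,256,2))
save('wrist','w11')
for v in (280,290,300,306): print(v,world('w11',308,v,0).round(1),world('w11',323,v,0).round(1))
E
```

```text
8.05 [446.3   7.1  32.3] [-0.6 -0.4  0.4] [-1.212  1.19   1.185]
236 [47 50 53] [453.2   4.   68.7]
238 [46 49 51] [456.7   2.6  66.9]
240 [47 49 51] [455.4   2.8  61.7]
242 [45 48 51] [453.7   3.2  56.1]
244 [46 49 52] [455.1   2.5  52.7]
246 [49 53 55] [456.6   1.8  49.5]
248 [67 74 77] [441.4   6.7  33.5]
250 [ 85  95 100] [449.9   3.6  35.4]
252 [103 114 114] [452.2   2.6  32.8]
254 [78 86 88] [455.9   1.1  31.1]
280 [432.7   4.4  31.4] [432.1  10.5  32.9]
290 [435.7   4.4  34.7] [435.8  10.5  34.6]
300 [433.7   4.5  47.9] [433.5  10.1  48.3]
306 [433.4   4.6  53.3] [433.2  10.   53.8]
```

Call:
jog_arm(commands=[0.07, 0, 0, 0, 0, 0, 0, 0.05, 0, 0, 0, 0, 0, 0, 0, 0, 0, 0, 0, 0, 0])

```text
t: 8.48
tool_pos: [447.2, 7.3, 25.0]
ee_rot: [-1.213, 1.189, 1.185]
ft_force: [0.0, 1.2, -0.1]
finger_gap: -0.1
```

Call:
jog_arm(commands=[0.04, 0, 0, 0, 0, 0, 0, 0.02, 0, 0, 0, 0, 0, 0])

```text
t: 8.72
tool_pos: [447.4, 7.3, 21.5]
ee_rot: [-1.213, 1.189, 1.185]
ft_force: [-0.4, 0.9, 5.3]
finger_gap: 0.2
```

Call:
jog_arm(commands=[0.025, 0, 0, 0, 0, 0, 0, 0.01, 0, 0, 0, 0, 0, 0])

```text
t: 8.98
tool_pos: [447.4, 7.3, 20.0]
ee_rot: [-1.212, 1.189, 1.185]
ft_force: [-3.2, 0.1, 17.0]
finger_gap: -0.1
```

The force of 17 N, well above the 6 N needed, means the key is at its stop. I'll release it and go up clear.

Call:
jog_arm(commands=[-0.1, 0, 0, 0, 0, 0, 0, -0.5, 0, 0, 0, 0, 0, 0, -0.8, 0, 0, 0, 0, 0, 0, -0.8, 0, 0, 0, 0, 0, 0, -0.8, 0, 0, 0, 0, 0, 0, 0, 0, 0, 0, 0, 0, 0, 0, 0, 0, 0, 0, 0, 0])

```text
t: 9.85
tool_pos: [441.9, 6.5, 204.8]
ee_rot: [-1.212, 1.189, 1.185]
ft_force: [0.2, -0.0, -1.2]
finger_gap: 0.3
```

```bash
python3 - <<'E'
from h import *
save('scene','s12'); s=ctrl.sense();print(s['t'],np.round(s['tool_pos'],1),np.round(s['ft_force'],1))
for n,p in dict(queen=(338,278),Lpad=(347,253),Rpad=(253,270),key=(285,250),rook=(309,216)).items(): print(n,world('s12',*p,0).round(1), world('s9',*p,0).round(1))
a=np.load('pics/s12.npz')['im'][170:320,190:410]
b=np.load('pics/scene1.npz')['im'][170:320,190:410]
cv2.imwrite('pics/s12c.png',np.vstack([cv2.resize(x,(430,293)) for x in (b,a)]))
E
```

```text
9.9 [442.1   6.4 204.7] [ 0.1 -0.3  1.6]
queen [604.   38.7  73.8] [605.1  38.1  74.8]
Lpad [533.5  91.7  58. ] [532.   92.5  56.8]
Rpad [530.5 -75.8  73.9] [529.8 -75.7  73.4]
key [451.9   6.8  35.8] [451.7   6.8  35.7]
rook [382.6  85.1  50. ] [380.1  86.2  48.3]
```

View pics/s12c.png

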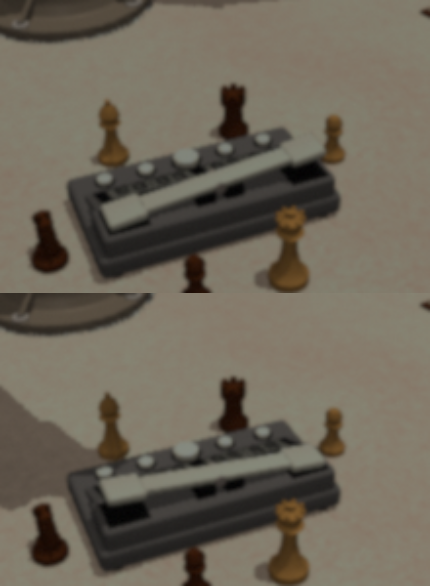

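Before (top) and after (bottom): the rocker is tipped over, the key is up, and the clock and pieces stand where they were. The hand is well clear at TCP z 205, so I'm handing in.

```bash
python3 -c "
from plant import ctrl
print(ctrl.finish_job())"
```

```text
the job is handed in; nothing more can be done
None
```

I tipped the rocker over and then pressed the start key. The job was handed in at about 9.9 s; `finish_job` reports no verdict.

- **Rocker:** I pressed the raised left end down to its stop with closed fingertips; the last reading was 13.6 N. The final picture's depth puts the left pad at about 57–58 mm and the right pad at about 74 mm.
- **Start key:** I pressed it to its stop and released it. The force reached 17 N, against the 6 N needed for full travel. Its top reads 35.8 mm, the same as before the press, so it is up again.
- **Surroundings:** In the before and after pictures the clock and all the pieces in view stand where they did. The card box was outside that crop and I did not check it afterwards, but the hand never went near it. The hand ended about 200 mm up, clear of everything.
- **Disagreement:** The scene and wrist cameras both showed the fingertips about 10–15 mm above the reported TCP height. By the stated tip reach they should have been 14 mm below it. I did not find the cause, so I worked from camera depth and force.

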